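# Clear the bench after sampling: tubes, bottles and pen to their own carriers

## Task

Sort the loose things off the bench into the carriers where their kind belongs: the two loose 50 ml tubes upright in the free places of the grey tube rack, the two small white reagent bottles upright in the free bays of the white bottle carrier, and the marker pen lying flat on the floor of the steel instrument tray, beside the forceps. Leave the tube and the bottle that are already put away standing in their places.

Things in the scene. Friction and masses are not known exactly. Their poses are not given: they have to be found in the camera images.
- tube_rack: Grey open tube rack, fixed: two pierced plates over a base, 60 mm high, 170 x 58 mm. Three square openings 46 mm wide in a row along its x axis, centred at x = -52, 0 and +52 mm (y = 0); tubes stand on its base, 4 mm above the bench. The place at +52 mm is already taken; -52 and 0 are free. Origin: centre of its underside, z up.
- bottle_carrier: White bottle carrier, fixed: low open box 186 x 64 mm, 36 mm high, divided into three square bays 58 mm wide inside, in a row along its x axis, centred at x = -61, 0 and +61 mm (y = 0); inner floor 3 mm above the bench. The bay at +61 mm is already taken; -61 and 0 are free. Origin: centre of its underside, z up.
- instrument_tray: Shallow stainless instrument tray, fixed: 176 mm along its x axis, 100 mm along y, 15 mm high, floor and walls 2 mm thick. Steel forceps (134 mm long, 17 mm wide, 8 mm high) are fixed in it along x at y = -32 mm; the rest of its floor is empty. Origin: centre of its underside, z up.
- tube_1: 50 ml screw-cap tube with ribbed cap, standing loose on the bench among the other things; 115 mm tall, body 29 mm across, cap 34 mm across (the top 14 mm); stands upright by itself. Origin: centre of its underside, z up along the tube.
- tube_2: 50 ml screw-cap tube with ribbed cap, a second loose one, alike but for its fill; 115 mm tall, body 29 mm across, cap 34 mm across (the top 14 mm); stands upright by itself. Origin: centre of its underside, z up along the tube.
- tube_racked: 50 ml screw-cap tube with ribbed cap, already standing in the +x place of the tube rack; 115 mm tall, body 29 mm across, cap 34 mm across (the top 14 mm); stands upright by itself. Origin: centre of its underside, z up along the tube.
- bottle_1: small white reagent bottle with white screw cap, standing loose on the bench; 74 mm tall, body 41 mm across up to 57 mm, cap 38 mm across above that. Origin: centre of its underside, z up.
- bottle_2: small white reagent bottle with white screw cap, a second loose one, the same; 74 mm tall, body 41 mm across up to 57 mm, cap 38 mm across above that. Origin: centre of its underside, z up.
- bottle_stowed: small white reagent bottle with white screw cap, already standing in the +x bay of the bottle carrier; 74 mm tall, body 41 mm across up to 57 mm, cap 38 mm across above that. Origin: centre of its underside, z up.
- marker_mid (a point): White felt marker with dark blue cap, lying loose on the bench: round, 126 mm long, 11 mm thick. This point is the middle of its length, on its axis, 6 mm above what it lies on; its y axis runs along the pen. It can roll.
Mind the look-alikes: they are no part of the job. Of the things that look like the tube_1, take the one that is farthest to the robot's right at the start.

How it is judged:
By the outcome, as a careful person would: the job done as asked, in the order asked, and still so for the second after the job is handed in, with the robot touching nothing.
It also fails if it takes over 120 s, if anything falls off the work surface, if the arm or the gripper's body presses on something with over 40 N, if the wrist force passes 120 N, or if a joint passes its speed limit or range.

## Robot

A 7-joint arm with a two-finger parallel gripper is mounted at the origin on the work surface; the furniture and walls round the work are solid. World frame = base frame: x ahead of the robot, y to its left, z up, the work surface at z = 0. Lengths are in m, angles in degrees, forces in N, time in s.
With the tool pointing down it reaches from about 0.425 to 0.875 m from the base axis. Payload 8.4 kg.
Tool frame: the origin (TCP) lies on the centre line of the jaws, within the pads' length; the fingertips stand 11 mm ahead of it and the grasp point (between the pads) lies 8 mm behind it; z points along the fingers, y is the line along which they close (so a half turn about z gives the same grasp; the last joint's range is limited). The gripper opens to 87 mm and grips with 3 to 60 N. Pads are 19 mm wide; open, the fingers measure 117 mm over their backs; the gripper's body (75 mm by 190 mm) begins 51 mm behind the grasp point.
Start: joints at [-77.876, 19.091, 2.286, 83.961, -0.768, 76.965, -3.352], TCP at [0.199, 0.619, 0.234] pointing down, gripper open.
Joint ranges: [-147.57, 147.57], [-21.85, 119.76], [-74.77, 79.35], [14.55, 137.4], [-85.83, 265.84], [4.83, 119.75], [-152.11, 152.11]. Speed limits (degrees/s): [127.2, 127.2, 159.86, 159.86, 180, 180, 180].

## Interface

Orientations are given as a 3x3 rotation matrix whose columns are the frame's x, y, z axes.
In Python, from rig import ctrl, cams, nets gives the robot as it stands. Calls block until the motion is done:
- ctrl.reach(position, orientation): joint-space move of the TCP to a pose.
- ctrl.line_to(position, speed=0.15, rot=None, threshold=None): straight line of the TCP; rot=None keeps the orientation; speed is the mean speed in m/s. With threshold (N) it stops when the force on the tool has changed by that much, and returns True; else False.
- ctrl.movej(angles): joint-space move.
- ctrl.gripper_to(opening): finger opening in m; the grip force is fixed at half the most; returns when the fingers have stopped.
- ctrl.pause(seconds).
- ctrl.solve_ik(position, orientation): joint angles nearest the present ones, or None.
- cams.get_image(name): name is "scene" or "top"; returns a dict with "color" (480x640x3 uint8, red, green, blue), "mtx" (3x3 intrinsics, pixels), "dist_coeffs" ([k1, k2, p1, p2, k3] as OpenCV has them; the pictures are not rectified), "pose" (4x4, takes a point from camera to world coordinates). Camera axes: x right, y down, z forward; pixel columns grow to the right and rows downward; lengths in m; the calibration is good to about 2 mm. A picture is of the moment at which its call begins. There is no depth.
A pose or a line that the arm cannot do raises ctrl.PlanningError and nothing moves.
- ctrl.job_done(): hands the job in; it is judged then, once.
Trained networks look in the newest picture that a camera, given by its name, has taken for a name from the list of things; names that differ only in an ending like _2 or _b are one class to them, and where a whole thing is asked for, a point or a joint stands for the part that bears it (a point fixed in the world has none). Each returns a list of dicts, best first, with "conf" (0 to 1); they miss things now and then, are a little off and sometimes report something else, mostly with a low value. They report only what shows in the picture. A call takes as long as a camera call. They do not tell look-alikes from the thing itself.
- nets.search_frame(camera, thing): "rect" ([centre column, centre row, width, height] in pixels, round what is visible of it).
Readings, each from a call of its own:
- ctrl.current_time_s(): time.
- ctrl.current_joint_positions(): joint angles.
- ctrl.current_qd(): joint speeds.
- ctrl.current_tau(): joint torques, N m.
- ctrl.current_tool_pos(): TCP position.
- ctrl.current_tcp_rot(): TCP orientation.
- ctrl.current_contact_force(): force on the tool from outside, world axes, zero at the start.
- ctrl.current_wrist_torque(): the same for the moment, N m.
- ctrl.current_gripper_width(): finger opening in m.
- ctrl.current_grip_force(): force on a finger pad.
Only numpy, scipy, OpenCV 4.12 (cv2) and the standard library are available. Lean on these libraries where they do the work, as an engineer would, in place of code of your own. Each camera call takes 0.05 s, during which the arm holds its last target. There are 200 camera calls.

## Working session

There is one attempt and no reset: what is moved stays moved. The work goes in short steps, each a Python script; the robot and the scene stay as the last script left them, time stands still between calls to the robot, and variables do not carry over. Pictures are saved under pics/ and viewed, at most 14 in all, crops included, and the job is handed in when it is done.

```bash
mkdir -p pics; ls; python3 - <<'E'
from rig import ctrl,cams,nets
import cv2,numpy as np
for c in("scene","top"):
    im=cams.get_image(c); cv2.imwrite(f"pics/{c}0.png",im["color"][:,:,::-1])
    print(c,im["mtx"].round(1).tolist(),np.round(im["dist_coeffs"],3),im["pose"].round(3).tolist())
    for t in("tube_rack","bottle_carrier","instrument_tray","tube_1","bottle_1","marker_mid"):
        for d in nets.search_frame(c,t): print(t,np.round(d["rect"]),round(d["conf"],2))
print(ctrl.current_tcp_rot().round(2).tolist() if hasattr(ctrl.current_tcp_rot(),'round') else ctrl.current_tcp_rot())
E
```

```text
pics
scene [[478.6, 0.0, 318.3], [0.0, 478.6, 250.2], [0.0, 0.0, 1.0]] [-0.08  0.    0.    0.    0.  ] [[0.67, 0.409, -0.619, 1.078], [0.742, -0.343, 0.576, -0.412], [0.024, -0.845, -0.534, 0.522], [0.0, 0.0, 0.0, 1.0]]
tube_rack [376. 262.  89.  72.] 0.72
bottle_carrier [326. 293.  96.  84.] 0.74
instrument_tray [247. 351. 116.  99.] 0.98
tube_1 [290. 229.  21.  54.] 0.91
tube_1 [420. 230.  25.  48.] 0.81
tube_1 [318. 184.  12.  46.] 0.74
tube_1 [381. 197.  18.  46.] 0.67
tube_1 [220. 247.  23.  56.] 0.61
bottle_1 [201. 283.  28.  45.] 0.88
bottle_1 [260. 249.  22.  42.] 0.7
marker_mid [319. 233.  31.  31.] 0.66
top [[460.6, 0.0, 321.7], [0.0, 460.6, 232.8], [0.0, 0.0, 1.0]] [-0.069  0.     0.     0.     0.   ] [[-0.002, -0.991, 0.137, 0.375], [-1.0, 0.006, 0.026, 0.078], [-0.027, -0.136, -0.99, 0.886], [0.0, 0.0, 0.0, 1.0]]
tube_rack [278. 176.  34.  92.] 0.8
bottle_carrier [345. 182.  44. 103.] 0.76
instrument_tray [439. 174.  56.  92.] 0.63
tube_1 [225. 322.  32.  22.] 0.92
tube_1 [408. 264.  26.  27.] 0.88
tube_1 [323. 249.  21.  21.] 0.77
tube_1 [223. 160.  30.  32.] 0.71
bottle_1 [439. 249.  26.  23.] 0.85
bottle_1 [361. 263.  25.  28.] 0.77
bottle_1 [277. 144.  25.  30.] 0.15
marker_mid [273. 269.  63.  25.] 0.95
[[-0.95, 0.31, -0.0], [0.31, 0.95, -0.0], [0.0, -0.0, -1.0]]
```

```bash
python3 - <<'E'
import cv2
a=cv2.imread("pics/scene0.png");b=cv2.imread("pics/top0.png")
cv2.imwrite("pics/s_c.png",cv2.resize(a[140:420,160:480],None,fx=2.1,fy=2.1,interpolation=2))
cv2.imwrite("pics/t_c.png",cv2.resize(b[110:350,170:490],None,fx=2.5,fy=2.5,interpolation=2))
E
```

```text
(no output)
```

View pics/s_c.png

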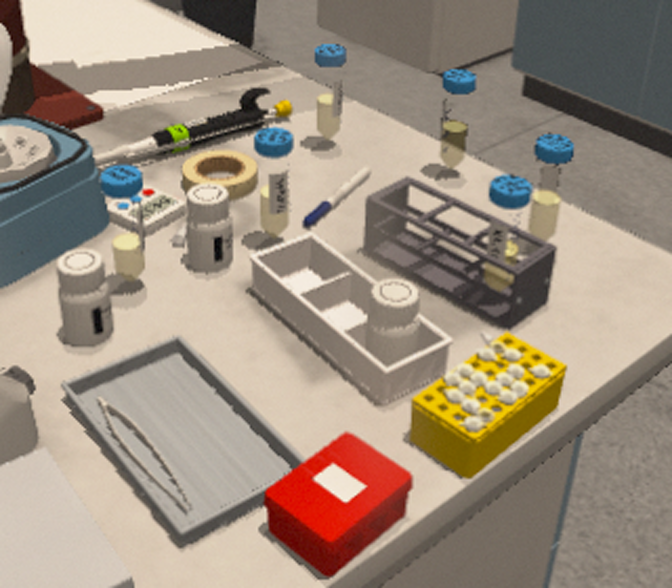

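View pics/t_c.png

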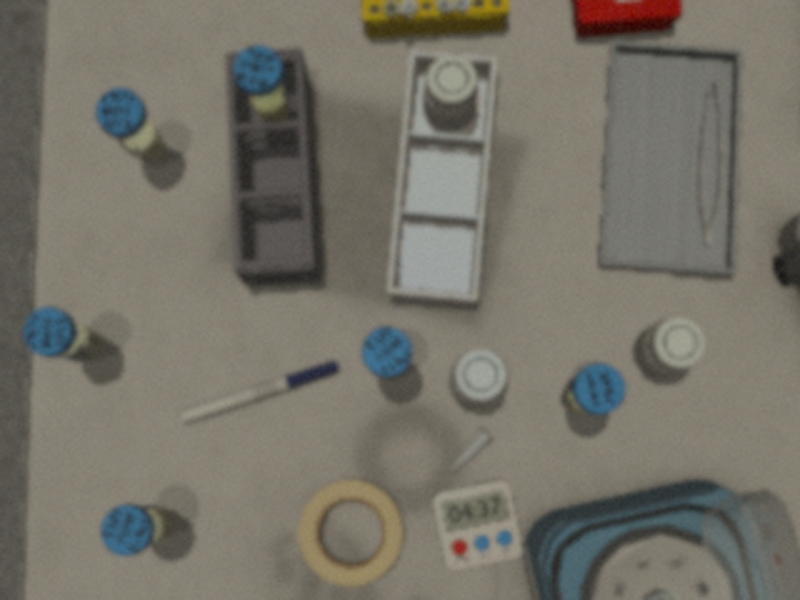

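View pics/top0.png

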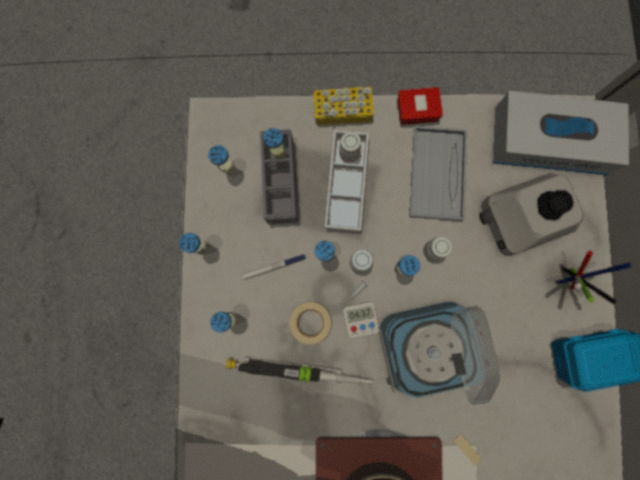

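The scene shows five loose tubes: scene crops (121,180), (273,140), (330,55), (459,80), (554,150). It also shows two bottles, the pen and the carriers. I need a closer look at the fills, because tube_2 differs from tube_1 only in its fill.

```bash
python3 - <<'E'
import cv2,numpy as np
a=cv2.imread("pics/scene0.png")
# (centre col,row)
T=[(220,247),(290,229),(318,184),(378,197),(422,228),(403,250)]
cv2.imwrite("pics/fills.png",np.hstack([cv2.resize(a[y-38:y+42,x-16:x+16],None,fx=4.1,fy=7,interpolation=2) for x,y in T]))
b=cv2.imread("pics/top0.png")
T=[(408,264),(323,252),(225,322),(194,243),(223,160),(275,145)]
cv2.imwrite("pics/fillt.png",np.vstack([np.hstack([cv2.resize(b[y-20:y+20,x-20:x+20],(260,260),interpolation=2) for x,y in T[i:i+3]]) for i in(0,3)]))
E
```

```text
(no output)
```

View pics/fills.png

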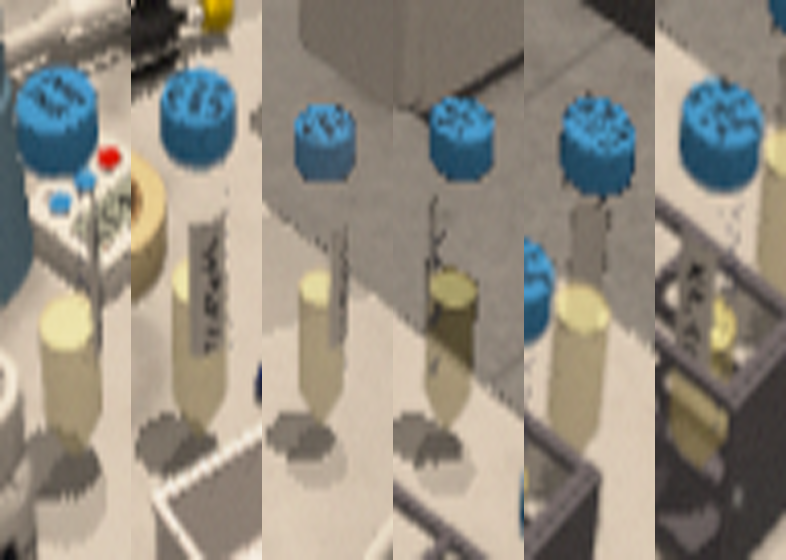

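View pics/fillt.png

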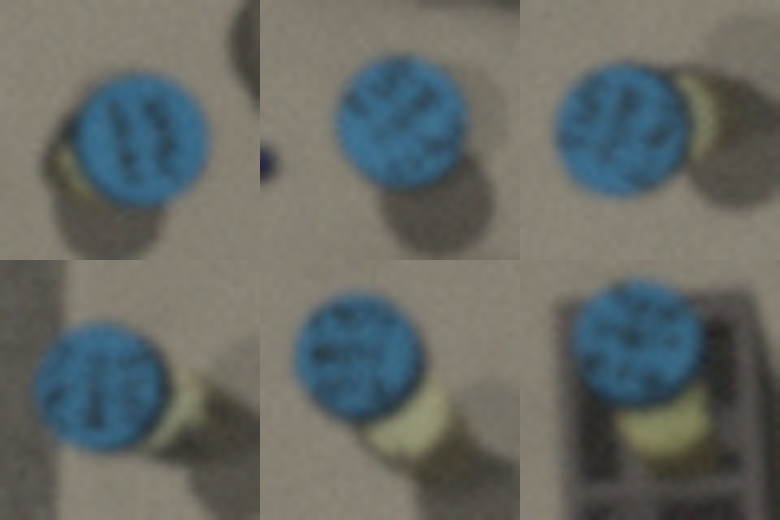

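Fill levels: the rightmost tube (scene (220,247), top (408,264)) has a lower fill. The other four are alike, and the rightmost of those is at top (323,249). So those two are the loose ones to take. Next I'll localise the tubes, bottles and pen, and fit the carriers by aligning their wireframes to the image edges.

```bash
cat > h.py <<'E'
import numpy as np, cv2
from scipy.optimize import minimize
from scipy.ndimage import map_coordinates
def proj(im,P):
    T=np.linalg.inv(im["pose"]); r=cv2.Rodrigues(T[:3,:3])[0]
    return cv2.projectPoints(np.asarray(P,float).reshape(-1,3),r,T[:3,3],np.asarray(im["mtx"]),np.asarray(im["dist_coeffs"],float))[0][:,0]
def back(im,uv,z):
    n=cv2.undistortPoints(np.asarray(uv,float).reshape(-1,1,2),np.asarray(im["mtx"]),np.asarray(im["dist_coeffs"],float))[:,0]
    d=np.c_[n,np.ones(len(n))]@im["pose"][:3,:3].T; o=im["pose"][:3,3]
    return o+d*((z-o[2])/d[:,2])[:,None]
def seg(a,b,n=60): return np.linspace(a,b,n)
def rect(x0,x1,y0,y1,z):
    c=[(x0,y0,z),(x1,y0,z),(x1,y1,z),(x0,y1,z)]
    return [seg(c[i],c[(i+1)%4]) for i in range(4)]
R=[*rect(-.085,.085,-.029,.029,.06)]
for x in(-.052,0,.052): R+=rect(x-.023,x+.023,-.023,.023,.06)
B=[*rect(-.093,.093,-.032,.032,.036)]
for x in(-.061,0): B+=rect(x-.029,x+.029,-.029,.029,.036)
T=[*rect(-.088,.088,-.05,.05,.015),*rect(-.086,.086,-.048,.048,.015)]
MOD=dict(tube_rack=np.vstack(R),bottle_carrier=np.vstack(B),instrument_tray=np.vstack(T))
def place(M,p):
    c,s=np.cos(p[2]),np.sin(p[2]); return np.c_[M[:,0]*c-M[:,1]*s+p[0],M[:,0]*s+M[:,1]*c+p[1],M[:,2]]
def tilt(yaw):  # tool down, jaw (y) axis at yaw from world x
    y=np.array([np.cos(yaw),np.sin(yaw),0]); z=np.array([0,0,-1.]); return np.c_[np.cross(y,z),y,z]
E
cat > loc.py <<'E'
from h import *; from rig import cams; import json
ims={c:cams.get_image(c) for c in("top","scene")}
G={}
for c,i in ims.items():
    g=cv2.GaussianBlur(cv2.cvtColor(i["color"],cv2.COLOR_RGB2GRAY).astype(np.float32),(0,0),1.)
    G[c]=np.minimum(np.hypot(cv2.Sobel(g,5,1,0),cv2.Sobel(g,5,0,1)),120)
init=dict(tube_rack=(277,174,.06),bottle_carrier=(347,180,.036),instrument_tray=(438,174,.015)); out={}
def score(p,M,cs): return -sum(map_coordinates(G[c],proj(ims[c],place(M,p)).T[::-1],order=1).mean() for c in cs)
for n,(u,v,z) in init.items():
    x0=back(ims["top"],[(u,v)],z)[0]; M=MOD[n]
    for cs in(["top"],["scene"],["top","scene"]):
        best=min((minimize(score,[x0[0]+dx,x0[1]+dy,w],args=(M,cs),method="Nelder-Mead",options=dict(initial_simplex=[[x0[0]+dx,x0[1]+dy,w],[x0[0]+dx+.006,x0[1]+dy,w],[x0[0]+dx,x0[1]+dy+.006,w],[x0[0]+dx,x0[1]+dy,w+.05]])) for dx in(-.012,0,.012) for dy in(-.01,0,.01) for w in(-.1,0,.1)),key=lambda r:r.fun)
        print(n,cs,best.x.round(4),round(best.fun,1))
    out[n]=best.x.tolist()
json.dump(out,open("car.json","w"))
im=ims["top"]; hsv=cv2.cvtColor(im["color"],cv2.COLOR_RGB2HSV)
for n,(u,v),z in [("tube1",(324,251),.115),("tube2",(409,265),.115),("b1",(362,261),.074),("b2",(441,247),.074)]:
    p=hsv[v-18:v+18,u-18:u+18].astype(int)
    m=(p[...,0]>95)&(p[...,0]<115)&(p[...,1]>120) if n[0]=="t" else p[...,2]>165
    k,l,st,ce=cv2.connectedComponentsWithStats(m.astype(np.uint8)); j=1+st[1:,4].argmax()
    c=ce[j]+[u-18,v-18]; print(n,c.round(1),st[j],back(im,[c],z)[0].round(4))
p=hsv[245:290,235:312].astype(int)
print("pen",back(im,[(243.5,277),(305,256.5)],.006).round(4).tolist())
vis=[]
for c,i in ims.items():
    a=cv2.resize(i["color"],None,fx=2.4,fy=2.4,interpolation=2)[:,:,::-1].copy()
    for n,p in out.items():
        for q in proj(i,place(MOD[n],p))*2.4+1: cv2.circle(a,tuple(int(t) for t in q),0,(0,0,255),-1)
    x,y=(610,280) if c=="top" else (420,520); vis.append(a[y:y+380,x:x+520])
cv2.imwrite("pics/fit.png",cv2.resize(np.hstack(vis),(800,292)))
cv2.imwrite("pics/fit_top.png",cv2.resize(vis[0],(780,570)))
E
python3 loc.py
```

```text
tube_rack ['top'] [0.5766 0.1759 0.2171] -56.6
tube_rack ['scene'] [0.6001 0.1871 0.0567] -95.9
tube_rack ['top', 'scene'] [0.6006 0.1867 0.0558] -144.1
bottle_carrier ['top'] [ 0.5921  0.0478 -0.1074] -89.8
bottle_carrier ['scene'] [ 0.5974  0.0504 -0.0927] -103.0
bottle_carrier ['top', 'scene'] [ 0.5929  0.0495 -0.0925] -176.4
instrument_tray ['top'] [ 0.6064 -0.12   -0.0835] -76.8
instrument_tray ['scene'] [ 0.6121 -0.134  -0.0858] -113.5
instrument_tray ['top', 'scene'] [ 0.6133 -0.1266 -0.0785] -173.4
tube1 [324.3 250.6] [ 10   9  17  18 239] [0.4515 0.094  0.115 ]
tube2 [409.1 265.3] [  9   9  19  19 268] [ 0.426  -0.0476  0.115 ]Traceback (most recent call last):
  File "loc.py", line 20, in <module>
    k,l,st,ce=cv2.connectedComponentsWithStats(m.astype(np.uint8)); j=1+st[1:,4].argmax()
                                                                        ~~~~~~~~~~~~~~~^^
ValueError: attempt to get argmax of an empty sequence
```

```bash
sed -i 's/else p\[...,2\]>165/else p[...,2]>p[...,2].max()-35/; ' loc.py; python3 loc.py | grep -v "^[i]"
```

```text
tube_rack ['top'] [0.5767 0.1757 0.2047] -56.7
tube_rack ['scene'] [0.6001 0.1871 0.0568] -96.1
tube_rack ['top', 'scene'] [0.6006 0.1867 0.0561] -144.0
bottle_carrier ['top'] [ 0.5921  0.0478 -0.1079] -89.8
bottle_carrier ['scene'] [ 0.5974  0.0504 -0.0932] -103.1
bottle_carrier ['top', 'scene'] [ 0.5929  0.0495 -0.0922] -176.4
tube1 [324.4 250.6] [ 10   9  18  18 239] [0.4514 0.0938 0.115 ]
tube2 [409.  265.2] [  9   9  19  19 266] [ 0.4261 -0.0475  0.115 ]
b1 [367.5 258.7] [  8   0  28  36 607] [0.4406 0.0187 0.074 ]
b2 [444.1 243.5] [  0   0  36  36 936] [ 0.4668 -0.1173  0.074 ]
pen [[0.4121, 0.2513, 0.006], [0.451, 0.1333, 0.006]]
```

View pics/fit_top.png

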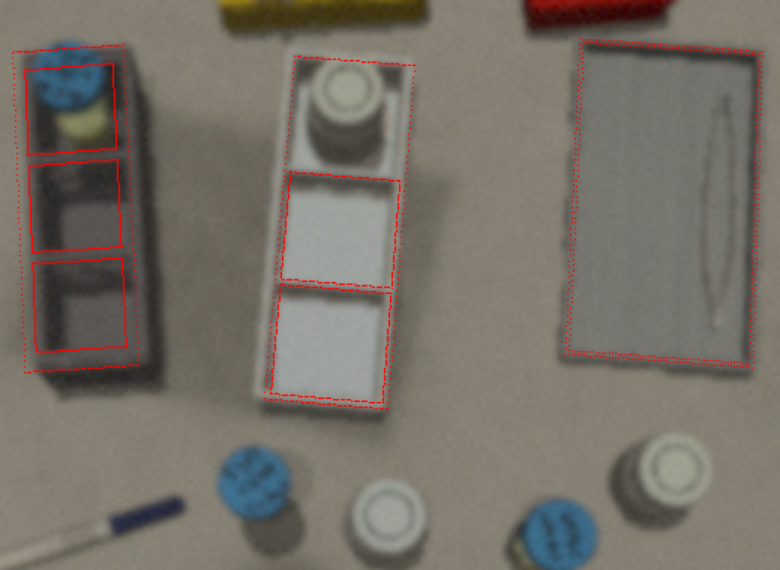

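View pics/fit.png

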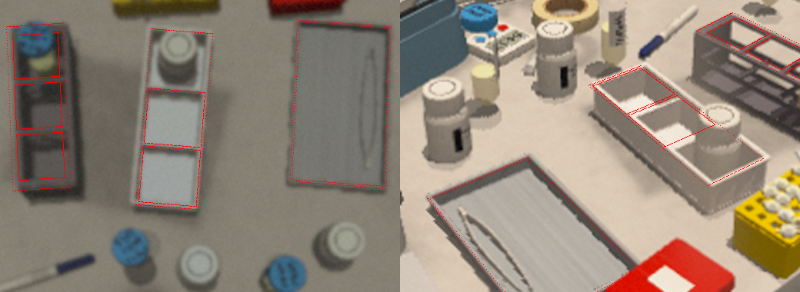

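```bash
cat > loc2.py <<'E'
from h import *; from rig import cams; import json
im=cams.get_image("top"); g0=cv2.cvtColor(im["color"],cv2.COLOR_RGB2GRAY)
g=cv2.GaussianBlur(g0.astype(np.float32),(0,0),1.); G=np.minimum(np.hypot(cv2.Sobel(g,5,1,0),cv2.Sobel(g,5,0,1)),45)
car=json.load(open("car.json")); out={}
def score(p,M): return -map_coordinates(G,proj(im,place(M,p)).T[::-1],order=1).mean()
for n,p0 in car.items():
    M=MOD[n]; rs=[(score(q,M),q) for dx in np.arange(-.012,.0121,.002) for dy in np.arange(-.012,.0121,.002) for w in np.arange(-.06,.061,.02) for q in [np.array(p0)+[dx,dy,w]]]
    rs.sort(key=lambda r:r[0]); b=min((minimize(score,r[1],args=(M,),method="Nelder-Mead",options=dict(initial_simplex=r[1]+np.array([[0,0,0],[.002,0,0],[0,.002,0],[0,0,.02]]))) for r in rs[:5]),key=lambda r:r.fun)
    out[n]=b.x.tolist(); print(n,b.x.round(4),round(b.fun,1),[r[1].round(3).tolist() for r in rs[:40:13]])
json.dump(out,open("car2.json","w"))
big=cv2.resize(g0,None,fx=4,fy=4,interpolation=2)
for n,u,v in(("b1",362.2,259.2),("b2",441.7,246.9)):
    x,y=int(u*4)-60,int(v*4)-60
    c=cv2.HoughCircles(cv2.GaussianBlur(big[y:y+120,x:x+120],(0,0),2),cv2.HOUGH_GRADIENT,1,10,param1=60,param2=8,minRadius=34,maxRadius=48)
    for q in c[0][:3]: print(n,((q[:2]+[x+.5,y+.5])/4-.5).round(1),q[2]/4,back(im,[(q[:2]+[x+.5,y+.5])/4-.5],.074)[0].round(4))
a=cv2.resize(im["color"],None,fx=2.4,fy=2.4,interpolation=2)[:,:,::-1].copy()
for n,p in out.items():
    for q in (proj(im,place(MOD[n],p))+.5)*2.4-.5: cv2.circle(a,tuple(int(round(t)) for t in q),0,(0,0,255),-1)
cv2.imwrite("pics/fit2.png",cv2.resize(a[280:660,610:1130],(780,570)))
E
python3 loc2.py
```

```text
tube_rack [0.6011 0.1832 0.0533] -36.2 [[0.601, 0.183, 0.056], [0.595, 0.181, 0.096], [0.595, 0.181, 0.116], [0.591, 0.181, 0.096]]
bottle_carrier [ 0.5828  0.0503 -0.0793] -43.0 [[0.593, 0.05, -0.072], [0.591, 0.048, -0.112], [0.583, 0.048, -0.092], [0.583, 0.052, -0.112]]
instrument_tray [ 0.6061 -0.12   -0.083 ] -43.9 [[0.613, -0.121, -0.078], [0.605, -0.121, -0.118], [0.605, -0.119, -0.118], [0.605, -0.121, -0.138]]
b1 [362.2 259.2] 10.45 [0.4398 0.0279 0.074 ]
b2 [440.8 246.8] 9.55 [ 0.4611 -0.1112  0.074 ]
b2 [442.8 245. ] 11.85 [ 0.4642 -0.1148  0.074 ]
```

View pics/fit2.png

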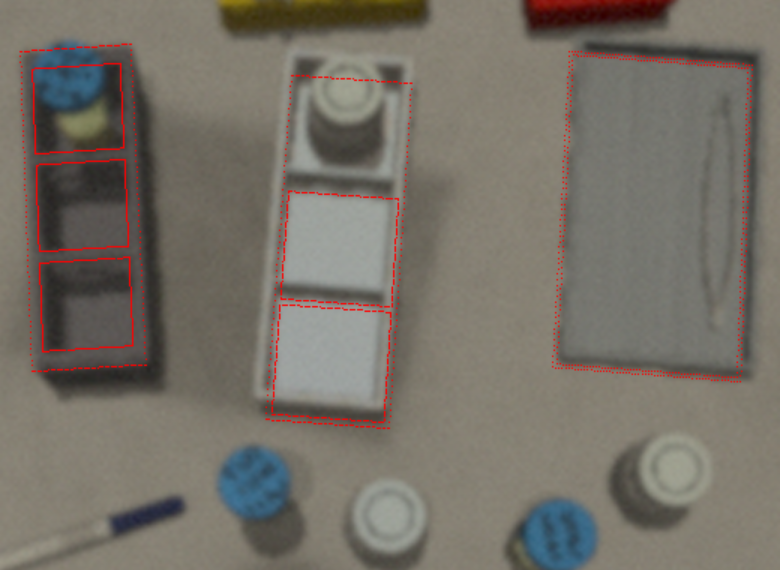

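The rack fit is good. The carrier and tray fits slipped onto inner edges, so I'll compute them from their visible outer rim corners. In fit2 pixels the carrier corners are (290,46), (416,61), (386,410), (256,398). The tray corners are (583,38), (762,51), (750,374), (562,360). Then I'll start with tube 1.

```bash
cat > go.py <<'E'
from h import *; from rig import ctrl,cams,nets; import json
def path(n): pass
def pose(x,y,zt,yaw): return [x,y,zt],tilt(yaw)
def best_yaw(x,y,z,yaws):
    q0=np.array(ctrl.current_joint_positions()); c=[]
    for w in yaws:
        for k in(0,np.pi,-np.pi):
            q=ctrl.solve_ik([x,y,z],tilt(w+k))
            if q is not None: c.append((np.abs(np.array(q)-q0).max(),w+k))
    print("yaw cands",[(round(float(a)),round(float(b),2)) for a,b in c]); return min(c)[1]
def pick(x,y,hg,yaw,opening,zhi=.26):   # hg grasp-point height; TCP is 8 mm further down
    w=best_yaw(x,y,hg-.008,[yaw]); ctrl.reach([x,y,zhi],tilt(w)); ctrl.gripper_to(opening)
    ctrl.line_to([x,y,hg-.008],.12); ctrl.gripper_to(0.); 
    print("width",ctrl.current_gripper_width(),"grip",ctrl.current_grip_force())
    ctrl.line_to([x,y,zhi],.15); print("lifted",ctrl.current_gripper_width(),ctrl.current_time_s())
def put(x,y,hg,yaw,dz,rel,zhi=.26):
    w=best_yaw(x,y,hg-.008,[yaw]); ctrl.reach([x,y,zhi],tilt(w)); ctrl.line_to([x,y,hg-.008+.012],.15)
    t=ctrl.line_to([x,y,hg-.008-dz],.03,threshold=5); print("touch",t,ctrl.current_tool_pos())
    ctrl.gripper_to(rel); ctrl.line_to([x,y,zhi],.15); print("t",ctrl.current_time_s())
def slot(n,dx,dy=0):
    return place(np.array([[dx,dy,0.]]),json.load(open("car2.json"))[n])[0,:2]
E
python3 - <<'E'
from go import *
im=cams.get_image("top"); car=json.load(open("car2.json"))
for n,c,z in(("bottle_carrier",[(290,46),(416,61),(386,410),(256,398)],.036),("instrument_tray",[(583,38),(762,51),(750,374),(562,360)],.015)):
    P=back(im,((np.array(c)+.5)/1.5+[610,280])/2.4-.5,z)[:,:2]; d=(P[0]+P[1]-P[2]-P[3])/2; e=(P[0]+P[3]-P[1]-P[2])/2
    car[n]=[*P.mean(0),float(np.arctan2(d[1],d[0]))]; print(n,np.round(car[n],4),np.linalg.norm(d).round(3),np.linalg.norm(e).round(3),np.arctan2(-e[0],e[1]).round(3))
json.dump(car,open("car2.json","w"))
for s in(-.052,0,.052): print(slot("tube_rack",s).round(4))
print(back(im,[(441.5,246.9)],.074).round(4), ctrl.current_time_s())
for x,y,w in((.4514,.0938,0),(.4514,.0938,np.pi/2),(*slot("tube_rack",0),1.62),(*slot("tube_rack",-.052),1.62),(.426,-.0475,0),(.426,-.0475,1.57)):best_yaw(x,y,.26,[w])
E
```

```text
bottle_carrier [ 0.595   0.0512 -0.0995] 0.19 0.068 -0.117
instrument_tray [ 0.6118 -0.1262 -0.0911] 0.18 0.099 -0.081
[0.5492 0.1804]
[0.6011 0.1832]
[0.653  0.1859]
[[ 0.4608 -0.1125  0.074 ]] 1.0
yaw cands [(31, 0.0), (151, 3.14), (151, -3.14)]
yaw cands [(73, 1.57), (107, 4.71), (107, -1.57)]
yaw cands [(81, 1.62), (95, 4.76), (95, -1.52)]
yaw cands [(77, 1.62), (100, 4.76), (100, -1.52)]
yaw cands [(42, 0.0)]
yaw cands [(82, 1.57), (96, 4.71), (96, -1.57)]
```

```bash
python3 - <<'E'
from go import *
yr=json.load(open("car2.json"))["tube_rack"][2]+np.pi/2
pick(.4514,.0938,.086,0.,.06)
x,y=slot("tube_rack",0)
put(x,y,.090,yr,.006,.05)
im=cams.get_image("top"); cv2.imwrite("pics/a.png",im["color"][:,:,::-1]); 
print(ctrl.current_contact_force())
E
```

```text
yaw cands [(37, 0.0), (150, 3.14), (150, -3.14)]
width 0.033661234102438056 grip 29.99924909323454
lifted 0.03375812307857185 7.4917
yaw cands [(105, 1.62), (72, 4.77), (72, -1.52)]
touch True [0.60142686 0.18345118 0.08167985]
t 12.4083
[ 0.42605724 -0.04400173 -0.20385993]
```

```bash
python3 - <<'E'
from go import *
yr=json.load(open("car2.json"))["tube_rack"][2]+np.pi/2
pick(.426,-.0475,.086,np.pi/2,.055)
x,y=slot("tube_rack",-.052)
put(x,y,.090,yr,.006,.05)
ctrl.reach([.5,.0,.3],tilt(-1.57))
for c in("top","scene"):
    im=cams.get_image(c); cv2.imwrite(f"pics/b_{c}.png",im["color"][:,:,::-1])
a=cv2.imread("pics/b_top.png")[110:300,170:490];b=cv2.imread("pics/b_scene.png")[150:400,160:480]
cv2.imwrite("pics/b.png",cv2.resize(np.vstack([a,b]),(436,600)))
E
```

```text
yaw cands [(190, 1.57), (39, 4.71), (39, -1.57)]
width 0.03341527929944691 grip 29.999430365860462
lifted 0.033268315462532776 17.55
yaw cands [(148, 1.62), (39, 4.77), (39, -1.52)]
touch True [0.54949044 0.18078312 0.08166242]
t 22.25
```

View pics/b.png

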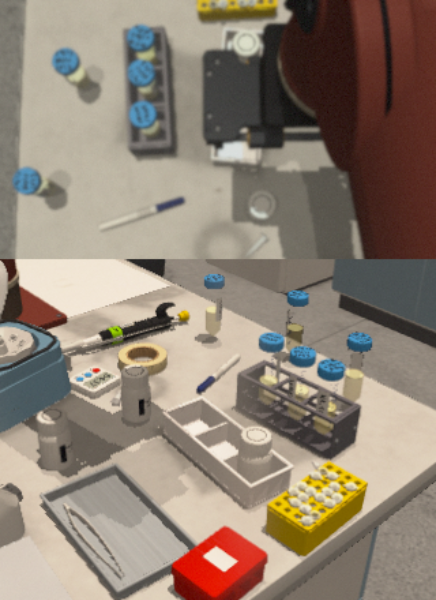

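Both tubes stand upright in the rack (b.png: three blue caps in a row at (140,37), (141,72), (143,115)). The bottles are next.

```bash
python3 - <<'E'
from go import *
yc=json.load(open("car2.json"))["bottle_carrier"][2]+np.pi/2
for (bx,by),s in(((.4398,.0279),0.),((.461,-.1125),-.061)):
    pick(bx,by,.057,yc,.075,.2)
    x,y=slot("bottle_carrier",s); print(x,y)
    put(x,y,.060,yc,.005,.06,.2)
ctrl.reach([.45,.3,.3],tilt(-1.57))
for c in("top","scene"):
    im=cams.get_image(c); cv2.imwrite(f"pics/c_{c}.png",im["color"][:,:,::-1])
a=cv2.imread("pics/c_top.png")[110:300,170:490];b=cv2.imread("pics/c_scene.png")[150:400,160:480]
cv2.imwrite("pics/c.png",cv2.resize(np.vstack([a,b]),(436,600)))
E
```

```text
yaw cands [(186, 1.47), (32, 4.61), (32, -1.67)]
width 0.04049790628323545 grip 29.998692870140076
lifted 0.04015205250286128 27.6833
0.5950058258197303 0.051235936173427185
yaw cands [(203, 1.47), (44, 4.61), (44, -1.67)]
touch True [0.59524537 0.05153949 0.05166615]
t 31.8417
yaw cands [(187, 1.47), (25, 4.61), (25, -1.67)]
width 0.040519115680500505 grip 29.998457729816437
lifted 0.04062359378248033 37.0917
0.5343074588776066 0.05729466958556028
yaw cands [(144, 1.47), (34, 4.61), (34, -1.67)]
touch True [0.53450133 0.05772087 0.05157821]
t 41.1833
```

View pics/c.png

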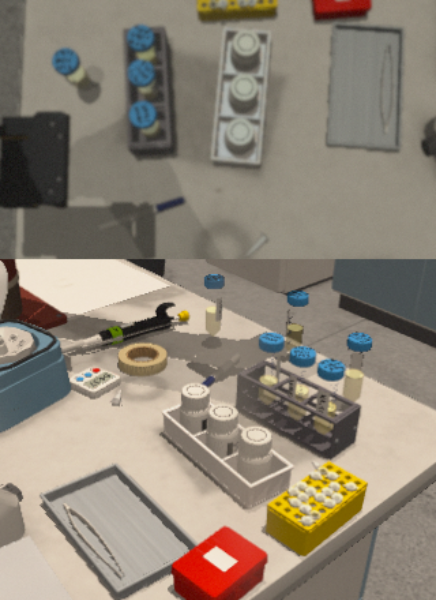

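Bottles are all in their bays. The pen comes last. Before that I'll check the grey device near the tray's right side for gripper clearance, and re-check the pen.

```bash
python3 - <<'E'
import cv2,numpy as np
a=cv2.imread("pics/scene0.png")[290:480,60:300];b=cv2.imread("pics/top0.png")[80:270,380:620]
cv2.imwrite("pics/mix.png",cv2.resize(np.hstack([a,b]),(800,317),interpolation=2))
E
```

```text
(no output)
```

View pics/mix.png

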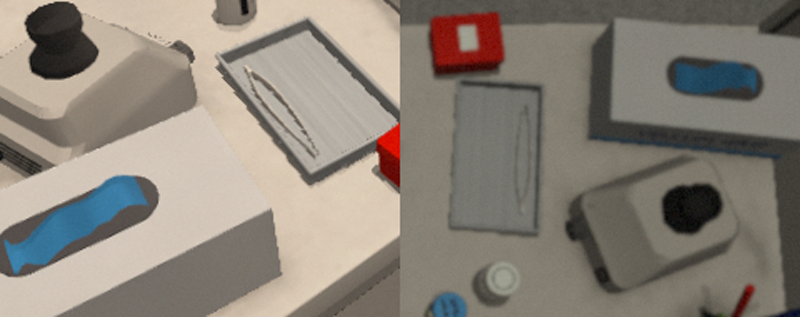

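```bash
python3 - <<'E'
from go import *
m=np.array([.4316,.1923]); d=np.array([-.3131,.9497]); p=m+.022*d
w=np.arctan2(-d[0],d[1]); ty=json.load(open("car2.json"))["instrument_tray"][2]; wp=ty-np.pi/2
g=slot("instrument_tray",.022,.02); print(p,w,g,wp)
ctrl.reach([*p,.2],tilt(w)); ctrl.gripper_to(.05); ctrl.line_to([*p,.05],.15)
print(ctrl.line_to([*p,.0125],.05,threshold=8), ctrl.current_tool_pos())
ctrl.gripper_to(0.); print("width",ctrl.current_gripper_width(),ctrl.current_grip_force())
ctrl.line_to([*p,.2],.12); print("lift",ctrl.current_gripper_width())
ctrl.reach([*g,.2],tilt(wp)); print(ctrl.current_time_s())
for c in("top","scene"):
    im=cams.get_image(c); cv2.imwrite(f"pics/d_{c}.png",im["color"][:,:,::-1])
b=cv2.imread("pics/d_scene.png")[150:400,130:450]
cv2.imwrite("pics/d.png",cv2.resize(b,(640,500)))
E
```

```text
[0.4247118 0.2131934] 0.31846171671941276 [ 0.63550452 -0.10824534] -1.661912497435445
False [0.42493396 0.21312494 0.01264017]
width 0.010121284541544264 29.99885469675064
lift 0.00985889582555579
50.3917
```

View pics/d.png

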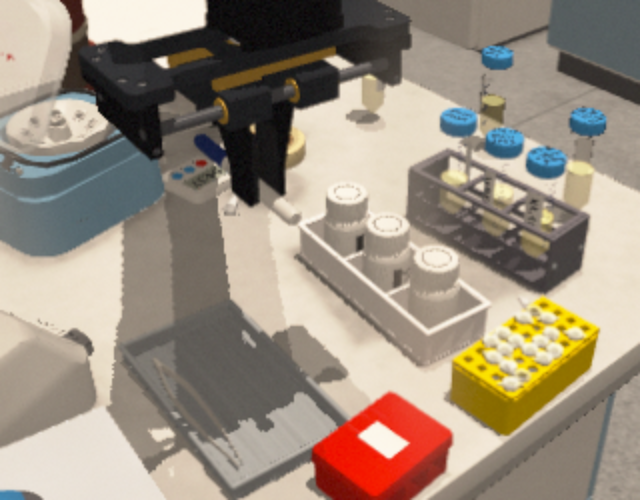

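The pen is held near its middle, blue cap at (205,148) and white end at (290,212), roughly parallel to the tray's long axis. Lowering it now.

```bash
python3 - <<'E'
from go import *
g=slot("instrument_tray",.022,.02)
ctrl.line_to([*g,.035],.12)
print(ctrl.line_to([*g,.0143],.03,threshold=3), ctrl.current_tool_pos())
ctrl.gripper_to(.03); ctrl.line_to([*g,.2],.12); ctrl.reach([.45,.25,.3],tilt(-1.57)); print(ctrl.current_time_s())
for c in("top","scene"):
    im=cams.get_image(c); cv2.imwrite(f"pics/e_{c}.png",im["color"][:,:,::-1])
a=cv2.imread("pics/e_top.png")[110:300,170:490];b=cv2.imread("pics/e_scene.png")[150:400,160:480]
cv2.imwrite("pics/e.png",cv2.resize(np.vstack([a,b]),(436,600)))
E
```

```text
True [ 0.63517142 -0.10813975  0.01455577]
56.65
```

View pics/e.png

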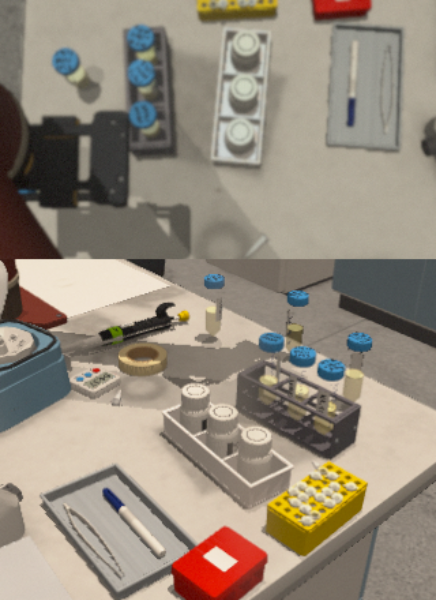

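The pen lies flat in the tray beside the forceps (top view (352,82)). The tubes and bottles are all upright in their places and nothing else has moved.

```bash
python3 -c "
from rig import ctrl
print(ctrl.job_done())"
```

```text
the job is handed in; nothing more can be done
None
```

The job is handed in, about 57 s in on the robot's clock: both tubes are in the rack, both bottles are in the carrier, and the pen lies flat in the tray beside the forceps.

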